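# Ready the tea dispenser for refilling

### The job

Get the tea-carton dispenser on the sill ready for refilling: first take the two cartons out of its catch tray and set them down (do not drop or toss them) in the wooden tote. Then take the spring-loaded follower by its upright tab, draw it back along the trough until its pointer is level with the brass index clip on the rail, and keep holding it there so that fresh cartons can be dropped in; finish while still holding it, do not let it spring back. Leave the index clip at its setting and the cups, kettle, honey pot, lid and spoon where they are.

Things in the scene. Friction and masses are not known exactly. Their poses are not given: they have to be found in the camera images.
- dispenser: Tea-carton dispenser, fixed to the sill; place and yaw vary. Own y runs along it, z up, origin on the sill. Trough: open aluminium channel, outside x -38..38, y -112..106, side plates 70 high, floor at z 40, inner width 68; front stop plate at y 104 reaches z 72. The catch tray lies ahead of it (+y). The follower is drawn towards -y, away from the tray.
- tray_floor (a point): Centre of the floor of the dispenser's low open catch tray, 4 above the sill. The tray measures 200 (dispenser's x) by 146 (its y) outside, walls 3 thick, rim 14 above the sill.
- carton_a: Sealed tea carton of plain board with a paper band, 40 (own x) by 64 (own y) by 34 high, 30 to 65 g, lying flat in the catch tray on the dispenser's -x side; origin at the centre of its underside. To be gripped across its 40. Own y is within 0.3 rad of the dispenser's y; the two cartons are at least 20 mm apart.
- carton_b: The other tea carton, the same in size and look, in the catch tray on the dispenser's +x side.
- tote: Open wooden tote, loose on the sill, 0.9 kg, 220 (own x) by 170 (own y) by 60 high, walls 6 thick with a hand slot in each short end, floor top at z 8; origin at the centre of its underside.
- follower: Black plastic spring-loaded follower (pusher) in the trough, axes as the dispenser's; slides along the dispenser's y. At rest its spring holds it forward at its stop; it can be drawn up to 125 mm towards -y. The spring pulls forward with about 5 N at rest, 9 N at 110 mm. Origin on the trough floor under the tab's centre.
- follower_tab (a point): Grip point in the follower's upright pull tab, which is 10 thick along the dispenser's y, 30 wide across (x) and stands up to 17 mm above this point; free from 25 mm below this point upwards. This point is 100 above the sill; the trough's side plates end at 70. Can be pinched from above with the fingers either side of its 10 mm.
- follower_pointer (a point): Tip of the thin steel pointer that reaches from the tab over the +x side plate, at the same y as the tab's centre. It is level with the mark when its y in the dispenser's frame equals that of index_mark.
- index_mark (a point): The mark: inner end of the 3 mm upright blade on top of the brass index clip (20 long, 20 wide), which sits on the rail outside the +x side plate, 74 above the sill; 60 to 110 mm towards the dispenser's -y from the resting pointer. The clip slides stiffly on the rail (8 N) and is to be left as set.
- cup_a: Bystander: small clear glass cup, 64 across the rim, 65 high, upright; origin at the centre of its underside. Not to be moved.
- cup_b: Bystander: small clear glass cup, 64 across the rim, 65 high, upright; origin at the centre of its underside. Not to be moved.
- cup_c: Bystander: small clear glass cup, 64 across the rim, 65 high, upright; origin at the centre of its underside. Not to be moved.
- kettle: Bystander: squat aluminium kettle, 156 across, 156 high over its bail handle, with a spout to own -x 119 out; origin at the centre of its underside. Not to be moved.
- honey_pot: Bystander: closed white ceramic honey pot, 92 across, 103 high; origin at the centre of its underside. Not to be moved.
- silicone_lid: Bystander: flat dark silicone lid, 100 across, 7 thick, with a stub knob (17 high) and a steel wire spring clip at own +x; origin at the centre of its underside. Not to be moved.
- spoon: Bystander: wooden spoon, 170 long along own x, lying flat; origin at its underside. Not to be moved.
There are look-alikes about, which are no part of the job. Leave any orange or purple look-alike of the carton_b alone. What is shaped like the carton_a but green is not meant.

How it is judged (in metres and radians):
On the way, in this order (a step that is already met when the one before it is completed fails the run):
1. both cartons lie in the tote, let go (x of carton_a in the frame of tote between -0.1 and 0.1 m and y of carton_a in the frame of tote between -0.075 and 0.075 m and z of carton_a in the frame of tote between 0 and 0.055 m and contact force between the fingers and carton_a below 0.2 N and linear speed of each of carton_a, carton_b below 0.03 m/s and x of carton_b in the frame of tote between -0.1 and 0.1 m and y of carton_b in the frame of tote between -0.075 and 0.075 m and z of carton_b in the frame of tote between 0 and 0.055 m and contact force between the fingers and carton_b below 0.2 N), for 0.3 s.
2. the follower is held at the mark (y of follower_pointer in the frame of index_mark between -0.005 and 0.005 m and linear speed of follower below 0.02 m/s and contact force between the fingers and follower above 2 N and contact force between each of carton_a, carton_b, cup_a, cup_b, cup_c, kettle, honey_pot, silicone_lid, spoon, tote and follower below 0.2 N), for 0.3 s.
At the end, for the whole second after the job is handed in: Both cartons lie inside the upright tote, at rest and let go; the fingers hold the follower still (contact over 2 N) with its pointer within 5 mm of the index mark along the trough, and no carton, tote or other loose thing props it (all of step 1 and all of step 2 and angle between tote's own z axis and vertical below 0.15 rad); the arm keeps its last pose, push and grip.
It fails at once if a cup, the kettle, the honey pot, the lid or the spoon is shifted more than 25 mm (distance of any of cup_a, cup_b, cup_c, kettle, honey_pot, silicone_lid, spoon from where it was at the start of the episode above 0.025 m).
It fails at once if a cup, the kettle or the honey pot is tipped (angle between any of cup_a, cup_b, cup_c, kettle, honey_pot's own z axis and vertical above 0.35 rad).
It fails at once if the index clip is pushed off its setting by more than 5 mm (distance of index_mark from where it was at the start of the episode above 0.005 m).
It fails at once if a carton is dropped from more than about 6 cm, or thrown (carton_a) (contact force between the fingers and carton_a below 0.05 N and linear speed of carton_a above 1.1 m/s).
It fails at once if a carton is dropped from more than about 6 cm, or thrown (carton_b) (contact force between the fingers and carton_b below 0.05 N and linear speed of carton_b above 1.1 m/s).
It also fails if it takes over 64 s, if anything falls off the work surface, if the arm or the gripper's body presses on something with over 40 N, if the wrist force passes 120 N, or if a joint passes its speed limit or range.

### The arm

A 6-joint arm with a two-finger parallel gripper is mounted at the origin on the work surface. World frame = base frame: x ahead of the robot, y to its left, z up, the work surface at z = 0. Lengths are in m, angles in degrees, forces in N, time in s.
With the tool pointing down it reaches from about 0.375 to 0.75 m from the base axis. Payload 9 kg.
Tool frame: the origin (TCP) lies where the fingers leave the gripper's body, on its centre line; the fingertips stand 73 mm ahead of it and the grasp point (between the pads) lies 54 mm ahead of it (robot.tip_reach is the distance from the TCP to the fingertips, in m); z points along the fingers, y is the line along which they close (so a half turn about z gives the same grasp; the last joint's range is limited). The gripper opens to 85 mm and grips with 20 to 120 N. Pads are 22 mm wide; open, the fingers measure 114 mm over their backs; the gripper's body (76 mm by 85 mm) begins 54 mm behind the grasp point. The pads swing forward as they close: fully open they stand 13 mm farther back than shut.
Start: joints at [-81.286, 5.964, 5.575, 89.605, 0, 77.527], TCP at [0.217, -0.559, 0.304] pointing down, gripper open.
Joint ranges: [-171.21, 171.21], [-48.23, 106.86], [-62.78, 66.21], [-105.2, 120.99], [-86.42, 89.51], [-180, 180]. Speed limits (degrees/s): [127.2, 127.2, 147.25, 180, 180, 180].

### API

Orientations are given as [roll, pitch, yaw] about the fixed x, y, z axes, in that order (R = Rz(yaw) Ry(pitch) Rx(roll)).
In Python, from plant import robot gives the robot as it stands. Calls block until the motion is done:
- robot.move_pose(position, orientation): joint-space move of the TCP to a pose.
- robot.line_to(position, vel=0.15, rotation=None, guard=None): straight line of the TCP; rotation=None keeps the orientation; vel is the mean speed in m/s. With guard (N) it stops when the force on the tool has changed by that much, and returns True; else False.
- robot.goto_joints(angles): joint-space move.
- robot.set_gripper(opening): finger opening in m; the grip force is fixed at half the most; returns when the fingers have stopped.
- robot.pause(seconds).
- robot.ik(position, orientation): joint angles nearest the present ones, or None.
- robot.observe(): the state.
- robot.grab_frame(name): name is "scene" or "top" or "wrist"; returns the picture (420x560x3 uint8, blue, green, red); there is no depth.
- robot.get_calibration(name): a dict with "vertical_fov" (degrees; the focal length in pixels is half the picture's height over the tangent of half this angle, whatever the lens; pixels are square), "cx", "cy" (the principal point, pixels), "rvec" (rotation vector, rad) and "tvec" (3), from world to camera coordinates, as OpenCV has them. Camera axes: x right, y down, z forward; pixel columns grow to the right and rows downward; lengths in m; the calibration is good to about 2 mm. A picture is of the moment at which its call begins: read the wrist's pose just before it. get_calibration takes no time and is no camera call; for the wrist camera it gives the pose at the moment of the call.
A pose or a line that the arm cannot do raises robot.IKError and nothing moves.
- robot.job_done(): hands the job in; it is judged then, once.
The state is a dict: "time": time; "q": joint angles; "qvel": joint speeds; "joint_torque": joint torques, N m; "tool_pos": TCP position; "tcp_rot": TCP orientation; "ft_force": force on the tool from outside, world axes, zero at the start; "torque": the same for the moment, N m; "gripper_width": finger opening in m; "gripper_force": force on a finger pad.
Only numpy, scipy, OpenCV 4.12 (cv2) and the standard library are available. Lean on these libraries where they do the work, as an engineer would, in place of code of your own. Each camera call takes 0.05 s, during which the arm holds its last target. There are 200 camera calls.

## Working session

There is one attempt and no reset: what is moved stays moved. The work goes in short steps, each a Python script; the robot and the scene stay as the last script left them, time stands still between calls to the robot, and variables do not carry over. Pictures are saved under pics/ and viewed, at most 10 in all, crops included, and the job is handed in when it is done.

```bash
mkdir -p pics; ls; python3 - <<'E'
from plant import robot
import cv2
for n in("scene","top"):
    cv2.imwrite(f"pics/{n}0.png",cv2.resize(robot.grab_frame(n),(800,600),interpolation=cv2.INTER_CUBIC)); print(n,robot.get_calibration(n))
o=robot.observe();print(o["time"],o["tcp_rot"],robot.tip_reach)
E
```

```text
pics
scene {'vertical_fov': 51.55885856861259, 'cx': 279.51941122720393, 'cy': 206.79628586132245, 'rvec': array([ 2.10340516,  1.6601438 , -0.47945675]), 'tvec': array([-0.07385363, -0.4515494 ,  1.59341816])}
top {'vertical_fov': 42.8800787028586, 'cx': 284.1164725208694, 'cy': 220.75098198327265, 'rvec': array([ 2.18161923, -2.14144777,  0.08449977]), 'tvec': array([-0.06177781,  0.58091772,  1.64894675])}
0.1 [-1.79933475e+02 -1.50353560e-02  2.11870172e+01] 0.0726
```

View pics/scene0.png

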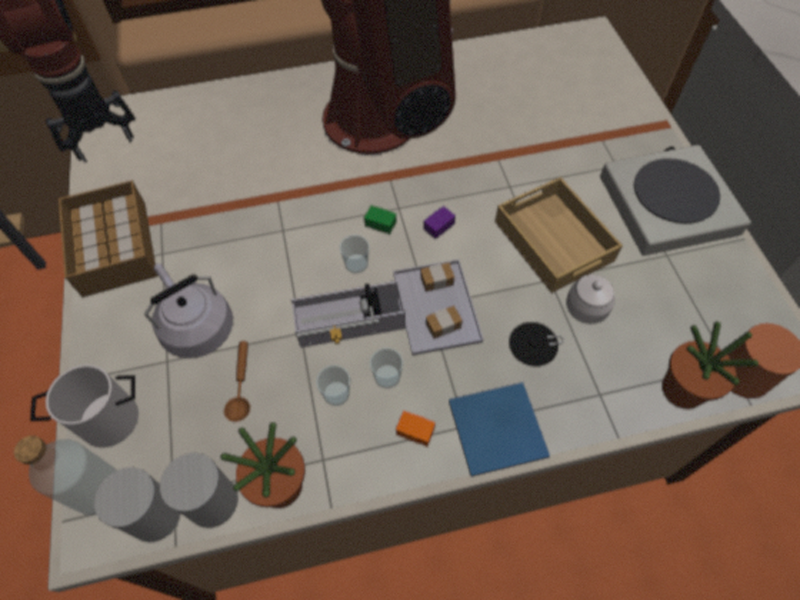

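View pics/top0.png

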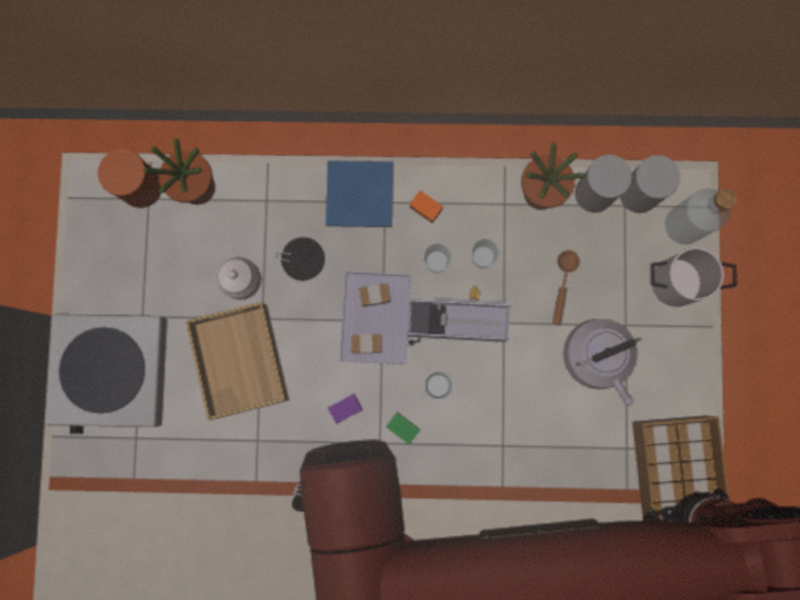

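The two banded cartons in the tray are at top-view (800×600) px (375,294) and (367,343). The look-alikes are orange (426,206), purple (345,408) and green (403,428). The other banded boxes sit in a crate at (680,465). The pair in the tray fits the description, and I'll confirm it in a crop. The tote is at (238,360), and the clip at (475,293) is on the dispenser's +x side.

```bash
cat > h.py <<'E'
import numpy as np, cv2
from plant import robot
def K(c):
    f=210/np.tan(np.radians(c["vertical_fov"])/2); return np.array([[f,0,c["cx"]],[0,f,c["cy"]],[0,0,1]])
def back(c,uv,z):
    R=cv2.Rodrigues(c["rvec"])[0]; C=-R.T@c["tvec"]
    d=R.T@np.linalg.inv(K(c))@np.array([uv[0],uv[1],1.]); return C+d*(z-C[2])/d[2]
def crop(im,x0,y0,w,h,name):
    s=min(800/w,600/h); cv2.imwrite(name,cv2.resize(im[y0:y0+h,x0:x0+w],None,fx=s,fy=s,interpolation=cv2.INTER_CUBIC)); print(name,s)
E
python3 - <<'E'
from h import *
ims=[robot.grab_frame("top").astype(float) for _ in range(4)]
im=np.mean(ims,0).astype(np.uint8)
crop(im,225,180,140,90,"pics/c1.png"); crop(im,120,200,100,100,"pics/c2.png")
E
```

```text
pics/c1.png 5.714285714285714
pics/c2.png 6.0
```

View pics/c1.png

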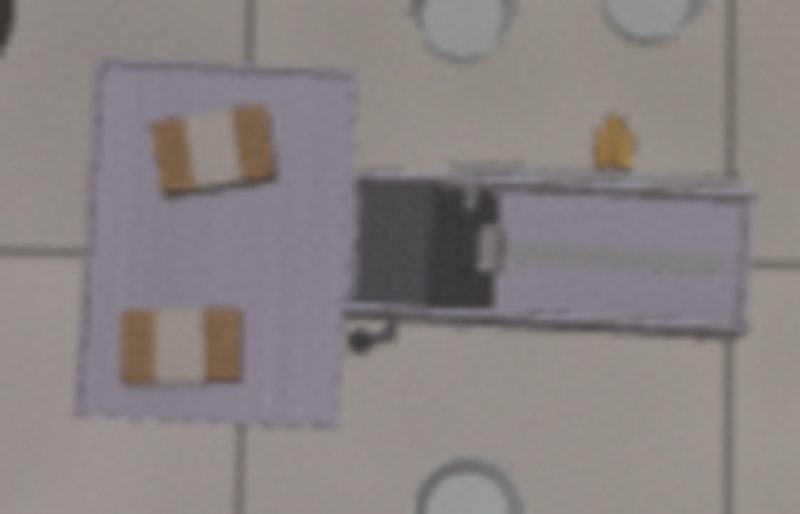

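View pics/c2.png

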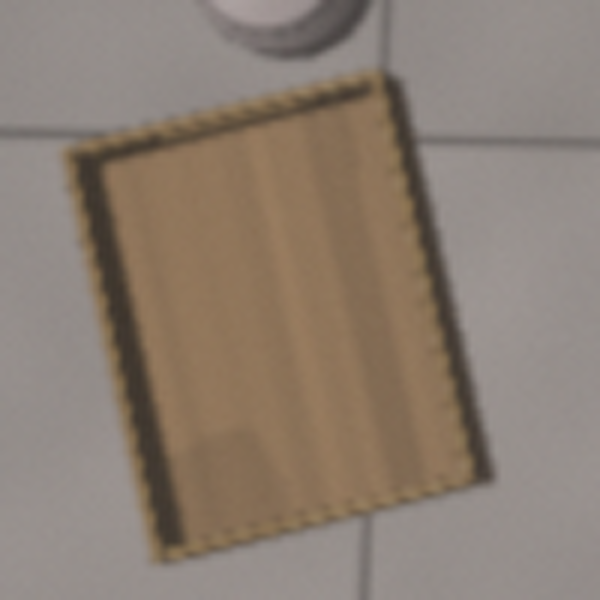

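The crop confirms two banded plain-board cartons in the tray: b at crop (213,150) and a at (181,346). The clip is at (614,142). Tote rim corners in the second crop are about (68,150), (388,72), (492,480) and (157,562).

```bash
cat > meas.py <<'E'
from h import *
c=robot.get_calibration("top")
def P(pts,z,s=5.7143,o=(225,180)): return np.array([back(c,((u+.5)/s+o[0]-.5,(v+.5)/s+o[1]-.5),z) for u,v in pts])
def rep(n,q):
    e=np.roll(q,-1,0)-q; print(n,"ctr",q.mean(0).round(4),"sides",np.linalg.norm(e,axis=1).round(3),"ang",np.degrees(np.arctan2(e[:,1],e[:,0])).round(1))
rep("b",P([(152,122),(266,105),(275,178),(163,195)],.038))
rep("a",P([(121,311),(241,310),(241,382),(121,383)],.038))
rep("tray",P([(100,60),(355,75),(340,427),(78,415)],.014))
rep("troughR",P([(752,188),(745,331)],.07)); 
rep("tote",P([(68,150),(388,72),(492,480),(157,562)],.06,6,(120,200)))
print("clip",P([(614,142)],.074)," tab?",P([(488,247)],.117))
rep("cups",P([(463,10),(655,0),(470,510)],.065))
R=cv2.Rodrigues(c["rvec"])[0];print("cam",-R.T@c["tvec"])
E
python3 meas.py
```

```text
b ctr [0.6267 0.0188 0.038 ] sides [0.063 0.041 0.062 0.041] ang [ -80.5 -171.8   99.7   10. ]
a ctr [0.5186 0.0342 0.038 ] sides [0.065 0.039 0.065 0.039] ang [ -88.5 -178.7   91.5    1.5]
tray ctr [0.5777 0.0168 0.014 ] sides [0.142 0.196 0.145 0.198] ang [-92.4 178.7  88.5  -2. ]
troughR ctr [ 0.5688 -0.2698  0.07  ] sides [0.077 0.077] ang [177.6  -2.4]
tote ctr [0.4759 0.3105 0.06  ] sides [0.17  0.217 0.175 0.217] ang [ -75.2 -163.6  104.8   14.9]
clip [[ 0.63006964 -0.19727806  0.074     ]]  tab? [[ 0.56843697 -0.12965431  0.117     ]]
cups ctr [ 0.6145 -0.1528  0.065 ] sides [0.104 0.292 0.269] ang [-86.1 160.9   1.7]
cam [ 0.41812741 -0.08587488  1.69649705]
```

Sizes match the specification (cartons 63×41 mm and 65×39 mm, tray 0.144×0.197, tote 0.217×0.172), so I'm moving both cartons now.

```bash
cat > pick.py <<'E'
from h import *
t=np.radians(15.4); tc=np.array([.476,.3105]); ax=np.array([np.cos(t),np.sin(t)])
jobs=[((.5186,.0342),1.4,tc-.05*ax),((.6267,.0188),9.6,tc+.05*ax)]
Z=.25
for (x,y),a,p in jobs:
    for q in((x,y,Z),(x,y,.087)): assert robot.ik(q,[180,0,a+90]) is not None
    for q in((*p,Z),(*p,.092)): assert robot.ik(q,[180,0,105.4]) is not None
robot.set_gripper(.062)
for (x,y),a,p in jobs:
    robot.move_pose([x,y,Z],[180,0,a+90])
    g=robot.line_to([x,y,.087],vel=.15,guard=15)
    print("down",g,robot.observe()["tool_pos"])
    if g: break
    robot.set_gripper(0.0); o=robot.observe(); print("grip",o["gripper_width"],o["gripper_force"],o["time"])
    if o["gripper_width"]<.03: break
    robot.line_to([x,y,Z],vel=.2)
    robot.move_pose([*p,Z],[180,0,105.4]); o=robot.observe();print("held",o["gripper_width"])
    robot.line_to([*p,.12],vel=.2); g=robot.line_to([*p,.0925],vel=.05,guard=8)
    print("set",g,robot.observe()["tool_pos"])
    robot.set_gripper(.060); robot.line_to([*p,Z],vel=.2); o=robot.observe(); print(o["time"])
E
python3 pick.py
```

```text
down False [0.51924162 0.03407144 0.08798503]
grip 0.039097743762454305 61.806864738464355 4.6
held 0.0388193239915294
set True [0.42732028 0.29708397 0.09217203]
9.2833
down False [0.6273668  0.01874834 0.08815497]
grip 0.03887423690734339 62.29614615440369 12.125
held 0.03823295289870664
set True [0.52377185 0.32367593 0.09238604]
16.95
```

```bash
python3 - <<'E'
from h import *
import pickle
im=robot.grab_frame("top"); 
robot.move_pose([.57,-.16,.30],[180,0,177.8]); robot.set_gripper(.045); robot.pause(.3)
c=robot.get_calibration("wrist"); w=robot.grab_frame("wrist"); pickle.dump(c,open("w1.pkl","wb"))
small=cv2.resize(im[180:300,120:240],(240,240))
v=cv2.resize(w,(800,600)); v[:240,560:]=small; cv2.imwrite("pics/w1.png",v)
np.save("w1.npy",w); R=cv2.Rodrigues(c["rvec"])[0];print("cam",-R.T@c["tvec"],R[2],robot.observe()["time"])
E
```

```text
cam [ 0.50246818 -0.15861983  0.37023465] [ 0.26890482 -0.01046125 -0.96310994] 19.4667
```

View pics/w1.png

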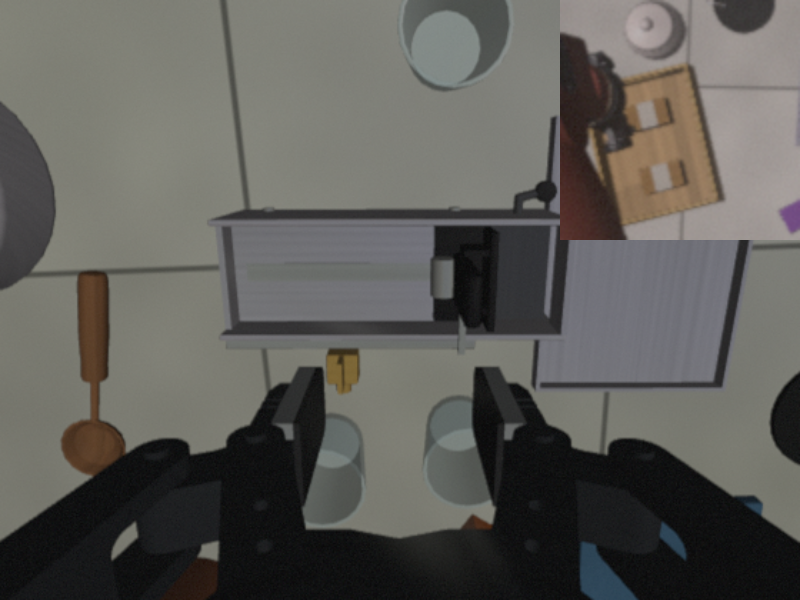

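Both cartons lie in the tote (inset). The wrist view shows the clip near (343,368), the pointer near (462,335) and the tab around (470,290). I'll enlarge this area.

```bash
python3 - <<'E'
from h import *
w=np.load("w1.npy"); w=cv2.convertScaleAbs(w,alpha=1.8,beta=15); crop(w,220,155,150,112,"pics/w1c.png")
E
```

```text
pics/w1c.png 5.333333333333333
```

View pics/w1c.png

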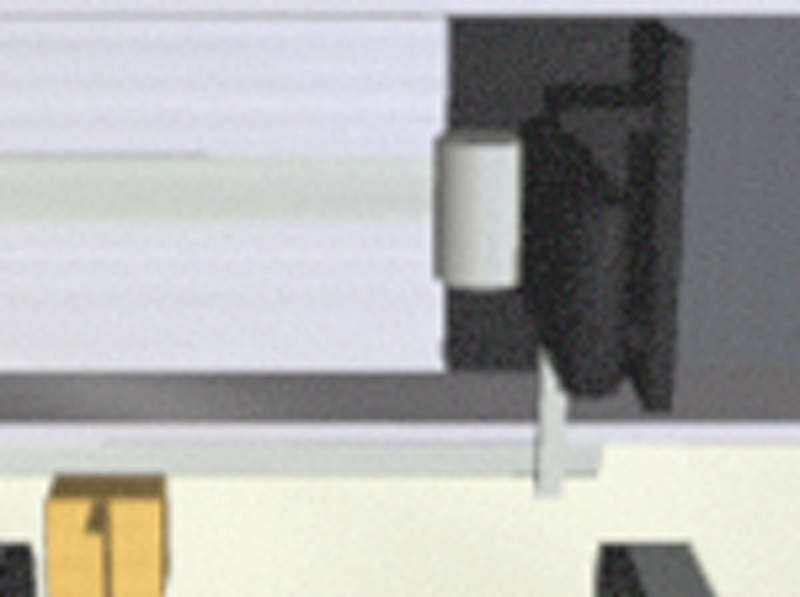

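```bash
python3 - <<'E'
from h import *
import pickle
c=pickle.load(open("w1.pkl","rb")); s=5.3333
B=lambda u,v,z: back(c,((u+.5)/s+220-.5,(v+.5)/s+155-.5),z)
u=np.array([np.sin(np.radians(2.2)),np.cos(np.radians(2.2))])
for z in(.07,.074,.08,.085):
    p=B(548,495,z); m=B(102,515,z); print(z,p,m,"draw",(p-m)[:2]@u)
print("clip sides",B(45,520,.07),B(165,520,.07))
print("tab top edges",B(525,200,.117),B(570,200,.117))
# trough direction check: +x plate outer top edge, full picture 800 coords
e=[back(c,(a*.7,b*.7),.07) for a,b in((222,337),(562,337))]; print(e,np.degrees(np.arctan2(*(e[1]-e[0])[:2])))
e=[back(c,(a*.7,b*.7),.07) for a,b in((208,222),(555,222))]; print(e,np.degrees(np.arctan2(*(e[1]-e[0])[:2])))
E
```

```text
0.07 [ 0.62113316 -0.12356634  0.07      ] [ 0.62188333 -0.1996701   0.07      ] draw 0.07601886704350884
0.074 [ 0.61955219 -0.12403335  0.074     ] [ 0.62029238 -0.19912319  0.074     ] draw 0.07500607430685281
0.08 [ 0.61718075 -0.12473388  0.08      ] [ 0.61790594 -0.19830283  0.08      ] draw 0.0734868852018688
0.085 [ 0.61520454 -0.12531764  0.085     ] [ 0.61591724 -0.19761919  0.085     ] draw 0.07222089428104878
clip sides [ 0.62242614 -0.20946485  0.07      ] [ 0.62320675 -0.18897664  0.07      ]
tab top edges [ 0.5591254 -0.1319972  0.117    ] [ 0.55936098 -0.12582021  0.117     ]
[array([ 0.60435579, -0.27354377,  0.07      ]), array([ 0.61250694, -0.05966365,  0.07      ])] 2.1825353789076143
[array([ 0.53239945, -0.27231712,  0.07      ]), array([ 0.54022145, -0.06733335,  0.07      ])] 2.1852974130328775
```

```bash
cat > pull.py <<'E'
from h import *
import pickle
u=np.array([np.sin(np.radians(2.2)),np.cos(np.radians(2.2)),0])
robot.set_gripper(.036)
p=np.array([.574,-.125,.154])
robot.move_pose([*p[:2],.22],[180,0,177.8])
print("guard",robot.line_to(p,vel=.08,guard=10))
robot.set_gripper(0.); o=robot.observe(); print(o["gripper_width"],o["gripper_force"],o["tool_pos"],o["ft_force"])
if .006<o["gripper_width"]<.016:
    s=np.array(o["tool_pos"]); robot.line_to(s-.074*u,vel=.06); robot.pause(.3)
    o=robot.observe(); print(o["gripper_width"],o["gripper_force"],o["tool_pos"],o["ft_force"],o["time"])
c=robot.get_calibration("wrist"); w=robot.grab_frame("wrist"); pickle.dump(c,open("w2.pkl","wb"))
t=np.mean([robot.grab_frame("top").astype(float) for _ in range(3)],0).astype(np.uint8)
s=robot.grab_frame("scene"); np.save("s2.npy",s)
a=cv2.resize(w,(400,300)); b=cv2.resize(t[180:270,225:345],(400,300),interpolation=cv2.INTER_CUBIC); d=cv2.resize(s[185:260,190:290],(800,600),interpolation=cv2.INTER_CUBIC)
d=cv2.resize(d,(400,300)); e=cv2.resize(w[60:300,120:440],(400,300))
cv2.imwrite("pics/m2.png",cv2.convertScaleAbs(np.vstack([np.hstack([a,b]),np.hstack([d,e])]),alpha=1.5))
E
python3 pull.py
```

```text
guard False
0.00918289920071125 58.84946644306183 [ 0.57437949 -0.12455762  0.15484185] [0.69677439 5.37746689 5.70486068]
0.009222858985591853 58.37413430213928 [ 0.57178667 -0.19743443  0.15488665] [1.08532776 8.11229259 2.66965738] 23.1667
```

View pics/m2.png

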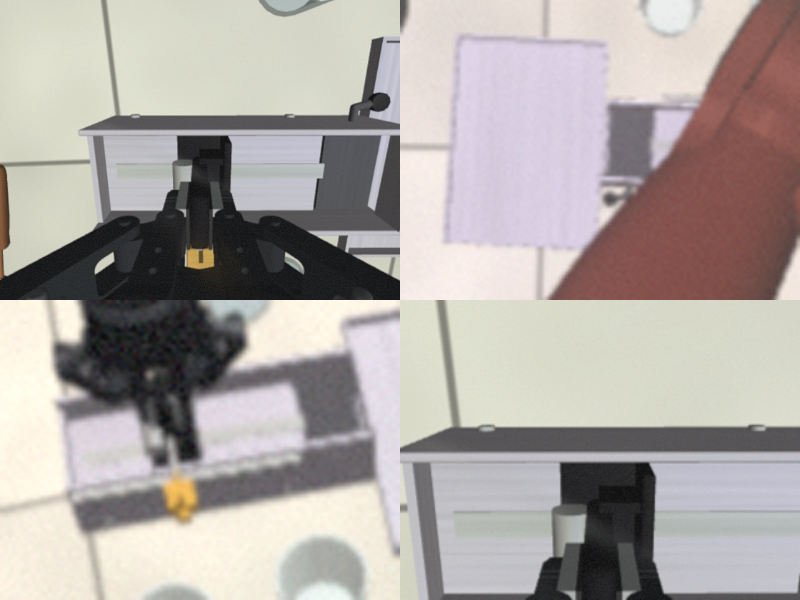

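The follower is held: pad force is 58 N and the pull is about 8 N, which fits the spring. I'll check the pointer against the blade in an enlarged crop.

```bash
python3 - <<'E'
from h import *
s=np.mean([robot.grab_frame("scene").astype(float) for _ in range(8)],0).astype(np.uint8)
crop(cv2.convertScaleAbs(s,alpha=1.6),212,212,48,36,"pics/s3.png")
c=robot.get_calibration("scene"); u=np.array([np.sin(np.radians(2.2)),np.cos(np.radians(2.2)),0])
m=np.array([.6195,-.199,.076])
q=cv2.projectPoints(np.array([m,m-[.03,-.0012,0],m+.01*u,m-.01*u]),c["rvec"],c["tvec"],K(c),None)[0][:,0]
print((q-[212,212]+.5)*16.67)
o=robot.observe();print(o["tool_pos"],o["gripper_force"],o["time"])
E
```

```text
pics/s3.png 16.666666666666668
[[363.93808414 305.87983171]
 [339.51187323 150.01953631]
 [424.16683157 295.27671681]
 [303.61876685 316.49889119]]
[ 0.57177952 -0.19743402  0.1548791 ] 58.37470829486847 23.8167
```

View pics/s3.png

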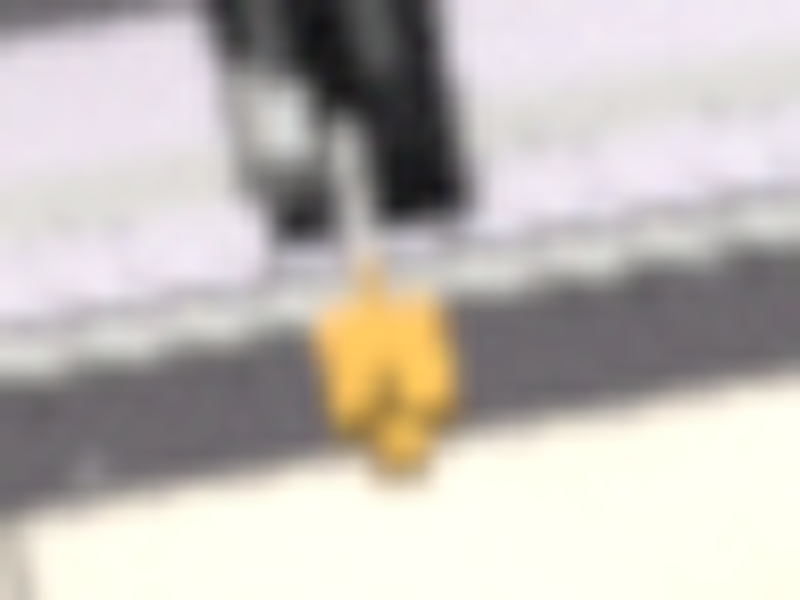

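The pointer runs from (340,130) to (360,245). Extended, it meets the blade's inner end at (370,265) within about 7 px, or roughly 1 mm, so it is level with the mark and I'm handing in.

```bash
python3 -c "
from plant import robot
print(robot.job_done())"
```

```text
the job is handed in; nothing more can be done
None
```

I handed the job in at about 24 s with both cartons set down in the tote and the follower still held, its pointer about 1 mm from the index mark; the judge's verdict was not shown.

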